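# Hook the drying drawer out from under the ledge

## Task

The drawer under the low drying cabinet has been pushed in out of reach: take the hooked rod from the cork mat, feel for the steel eye on the drawer's front under the ledge, catch it with the hook and gently pull the drawer all the way out to its stop. Then unhook and lay the rod back on the cork mat, flat on its handle, leaving the drawer out. Touch cabinet and drawer only with the hook, never force them, and leave the other things where they are.

Things in the scene. Friction and masses are not known exactly. Their poses are not given: they have to be found in the camera images.
- hook: Hooked rod, 0.18 kg: brown wooden handle 110 long (x -80 to 30 mm), 24 wide (y), 44 high; from its front a steel rod, 8 mm thick, runs along +x with its axis 36 mm above the handle's underside, then turns straight down at x = 172. Origin: under the balance point, in the plane of the handle's underside; grip there across y. x points along the rod, z up. Starts flat on the mat.
- hook_tip (a point): Lower end of the hook's down-turned tip, 8 mm thick; hook frame x 172, y 0, z 6 mm, i.e. 30 mm below the rod's axis.
- cabinet: Low plywood drying cabinet fixed to the bench, 260 deep (x), 240 wide (y), 114 high, open at its front (local -x; lip of the ledge at x = -130 mm). Its 14 mm top board, the ledge, has its underside 100 mm above the bench; 14 mm cheeks leave a bay 212 wide. Origin: centre of underside; z up. The drawer sits under the ledge. Hook contact with cabinet, drawer or eye above 25 N damages them.
- drawer (a joint): How far the drawer is out, m: 0 fully in, 0.14 at its stop; it comes out along the cabinet's local -x. It runs stiffly (about 4 N, plus 8 N per m/s) and stays where it is left.
- drawer_face (a point): Middle of the drawer's flat upright front panel (205 wide, top edge 86 mm above the bench), 35 mm above the bench, at cabinet local x = -30 mm minus joint drawer, y = 0. It moves with the drawer.
- eye_slot (a point): Same height, 26 mm before the panel: middle of the line on which the eye lies. The eye is a level steel ring (6 mm wire, hole 20, outside 32 mm) on a 6 mm stem from the panel, clamped in a slot along the panel. Its centre lies on this line at an unmeasured place, up to 55 mm either way along the cabinet's y: feel for it. It slips sideways above about 12 N. This point moves with the drawer.
- mat: Cork mat fixed to the bench, 300 (x) by 160 (y) by 3 mm; origin at the centre of its underside. The hooked rod starts on it and goes back on it.
- head_a: Red puppet head with black hair, 77 mm high, on the cabinet's top; origin under its neck. Leave alone.
- head_b: Bare wooden puppet head with black hair, 77 mm high, on the bench; origin under its neck. Leave alone.
- paint_jar: Black paint jar, 72 mm diameter, 85 mm high, on the bench; origin under it. Leave alone.
- glue_jar: White jar, 48 mm diameter, 55 mm high, on the cabinet's top; origin under it. Leave alone.
- water_cup: White cup, 68 mm across the rim, 75 mm high, on the bench; origin under it. Leave alone.
- sanding_block: Cork sanding block 100 x 50 x 30 mm on the cabinet's top; origin under its centre. Leave alone.
- brush: Brush 170 mm long lying on the bench. Leave alone.

How it is judged:
By the outcome, as a careful person would: the job done as asked, in the order asked, and still so for the second after the job is handed in, with the robot touching nothing.
It also fails if it takes over 72 s, if anything falls off the work surface, if the arm or the gripper's body presses on something with over 40 N, if the wrist force passes 120 N, or if a joint passes its speed limit or range.

## Robot

A 6-joint arm with a two-finger parallel gripper is mounted at the origin on the work surface. World frame = base frame: x ahead of the robot, y to its left, z up, the work surface at z = 0. Lengths are in mm, angles in rad, forces in N, time in s.
With the tool pointing down it reaches from about 350 to 875 mm from the base axis. Payload 4.2 kg.
Tool frame: the origin (TCP) lies at the very end of the fingers, on their centre line; the grasp point (between the pads) lies 19 mm behind it; z points along the fingers, y is the line along which they close (so a half turn about z gives the same grasp; the last joint's range is limited). The gripper opens to 85 mm and grips with 20 to 120 N. Pads are 22 mm wide; open, the fingers measure 114 mm over their backs; the gripper's body (76 mm by 85 mm) begins 54 mm behind the grasp point. The pads swing forward as they close: fully open they stand 13 mm farther back than shut.
Start: joints at [-0.879, 0.385, 0.008, 0, -1.194, -0.259], TCP at [262.146, -567.344, 231.312] pointing down, gripper open.
Joint ranges: [-3.14, 3.14], [-1.21, 2.06], [-1.07, 1.41], [-3.16, 2.05], [-2.99, -0.16], [-3.1, 3.1]. Speed limits (rad/s): [2.79, 2.79, 3.14, 3.14, 3.14, 3.14].

## Interface

Orientations are given as a unit quaternion [x, y, z, w].
In Python, from bench import arm gives the robot as it stands. The module is installed in compiled form; this text tells all that it offers.
- The arm moves only by the tool drive_tool, never from a script. Its argument "targets" is a list of rows, each a list of 5 numbers: the closure, from -1 (fully open) to 1 (shut), then the shift along the tool's x, y, z in mm, then the turn about the tool's z in degrees. In form: [[grip, tx, ty, tz, roll], ...]. A call has 1 to 12 rows; each row is the pose to reach, as a shift and turn from the pose commanded when the call began, along the tool's axes at that moment; what a row does not reach only later rows make up. A row lasts 1/10 s, in which the tool goes at most 50 mm and 8.59 degrees, less where a joint would pass 70% of its speed; a pose out of reach is approached as far as the arm can. A call with a gripper value outside its range is refused whole. The fingers move at their own pace and stop on an object; the grip force is fixed at half the most. Time passes only in rows, so rows that repeat a pose let the fingers close. It gives the time, the measured TCP pose, the force, the opening and the grip force at its end, in the units of the state.
- arm.read_state(): the state, without advancing time (a new reading comes with each control period).
- arm.get_image(name): name is "scene" or "side" or "wrist"; returns the picture (420x560x3 uint8, blue, green, red); there is no depth.
- arm.camera_params(name): a dict with "fov_y" (degrees; the focal length in pixels is half the picture's height over the tangent of half this angle, whatever the lens; pixels are square), "cx", "cy" (the principal point, pixels), "D" ([k1, k2, p1, p2, k3] as OpenCV has them; the pictures are not rectified), "rvec" (rotation vector, rad) and "tvec" (3), from world to camera coordinates, as OpenCV has them; the wrist camera has in their place "tool_from_camera" (4x4, takes a point from camera to tool coordinates, whose origin is the TCP and whose axes are the flange's). Camera axes: x right, y down, z forward; pixel columns grow to the right and rows downward; lengths in mm; the calibration is good to about 2 mm. A picture is of the moment at which its call begins: read the wrist's pose just before it. camera_params takes no time and is no camera call.
- arm.job_done(): hands the job in; it is judged then, once.
The state is a dict: "clock": time; "joints": joint angles; "joint_vel": joint speeds; "joint_efforts": joint torques, N m; "position": TCP position; "ee_rot": TCP orientation; "contact_force": force on the tool from outside, world axes, zero at the start; "wrist_torque": the same for the moment, N m; "gripper_width": finger opening in mm; "grasp_force": force on a finger pad.
Only numpy, scipy, OpenCV 4.12 (cv2) and the standard library are available. Lean on these libraries where they do the work, as an engineer would, in place of code of your own. Each camera call takes 0.05 s, during which the arm holds its last target. There are 200 camera calls.

## Working session

There is one attempt and no reset: what is moved stays moved. The work goes in short steps, Python scripts to look and compute and a tool call to move; the robot and the scene stay as the last step left them, time stands still between calls to the robot, and variables do not carry over. Pictures are saved under pics/ and viewed, at most 10 in all, crops included, and the job is handed in when it is done.

Besides the shell and the picture viewer there is one more tool, called after "Request:" as a command line: name --pt "numbers of a row" for each row, then --argument value for the rest. drive_tool: Moves the arm, as the interface text tells. Its arguments: {"type":"object","properties":{"targets":{"type":"array","items":{"type":"array","items":{"type":"number"}}}},"required":["targets"]}

```bash
mkdir -p pics; cat > h.py <<'E'
import numpy as np, cv2
from scipy.spatial.transform import Rotation as R
from bench import arm
def K(p):
    f=210/np.tan(np.radians(p['fov_y'])/2)
    return np.array([[f,0,p['cx']],[0,f,p['cy']],[0,0,1.]])
def pose(name,s=None):
    p=arm.camera_params(name)
    if name=='wrist':
        s=s or arm.read_state()
        T=np.eye(4);T[:3,:3]=R.from_quat(s['ee_rot']).as_matrix();T[:3,3]=s['position']
        C=T@np.array(p['tool_from_camera']); return p,C[:3,:3],C[:3,3]
    M=R.from_rotvec(np.ravel(p['rvec'])).as_matrix()
    return p,M.T,-M.T@np.ravel(p['tvec'])
def ray(name,px,s=None):
    p,Rc,o=pose(name,s)
    u=cv2.undistortPoints(np.array(px,float).reshape(-1,1,2),K(p),np.array(p['D'],float)).reshape(-1,2)
    return o,np.c_[u,np.ones(len(u))]@Rc.T
def onz(name,px,z,s=None):
    o,d=ray(name,px,s); z=np.broadcast_to(z,len(d)); return o+d*((z-o[2])/d[:,2])[:,None]
def proj(name,P,s=None):
    p,Rc,o=pose(name,s)
    return cv2.projectPoints((np.array(P,float).reshape(-1,3)-o)@Rc,np.zeros(3),np.zeros(3),K(p),np.array(p['D'],float))[0].reshape(-1,2)
def tri(n1,p1,n2,p2):
    A=np.zeros((3,3));b=np.zeros(3)
    for n,p in((n1,p1),(n2,p2)):
        o,d=ray(n,[p]);d=d[0]/np.linalg.norm(d);M=np.eye(3)-np.outer(d,d);A+=M;b+=M@o
    return np.linalg.solve(A,b)
E
python3 - <<'E'
from h import *
for n in('scene','side'):
    cv2.imwrite(f'pics/{n}0.png',cv2.resize(arm.get_image(n),(800,600),interpolation=cv2.INTER_CUBIC))
    p,Rc,o=pose(n);print(n,o.round(),Rc[:,2].round(2),p['fov_y'])
s=arm.read_state();print(s)
E
```

```text
scene [1788. -126.  962.] [-0.79  0.13 -0.6 ] 47.078008525345446
side [390. 806. 726.] [ 0.23 -0.74 -0.64] 53.195147547290404
{'clock': 0.1, 'joints': array([-8.79399749e-01,  3.85525466e-01,  6.76344706e-03, -4.27669609e-04,
       -1.19395491e+00, -2.58641564e-01]), 'joint_vel': array([-0.00239739, -0.00099783,  0.00400526,  0.00019382,  0.0004185 ,
       -0.00058048]), 'joint_efforts': array([-1.01259349e-03, -3.93319631e+01,  1.88929600e+01,  4.19811487e+00,
       -2.66313364e-03,  4.67471651e-06]), 'position': array([ 261.93830519, -566.9066423 ,  230.30475377]), 'ee_rot': array([-2.14615874e-01,  9.76698042e-01,  9.44881504e-04, -2.62449305e-04]), 'contact_force': array([-0.90018067,  0.38927563, -0.15557672]), 'wrist_torque': array([-0.04854527,  0.00109138,  0.04637454]), 'grasp_force': 0.0, 'gripper_width': 85.29135370589604}
```

View pics/scene0.png

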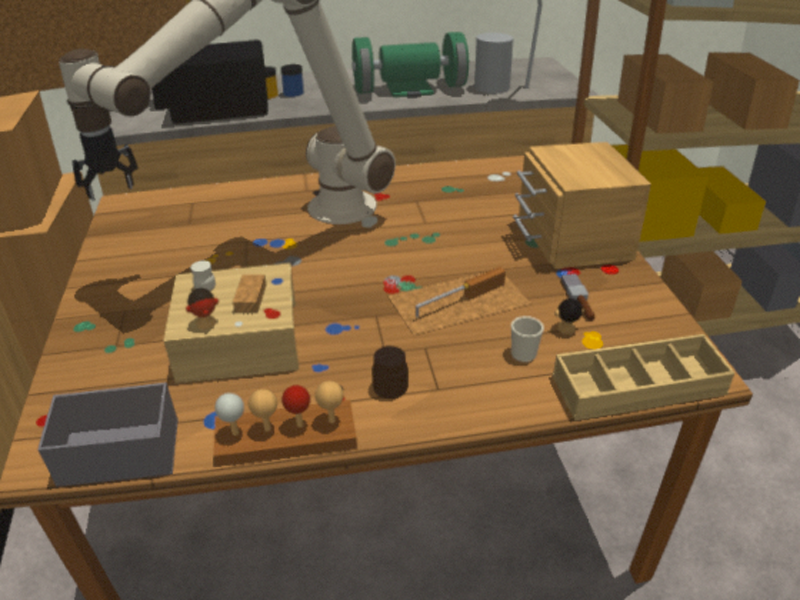

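View pics/side0.png

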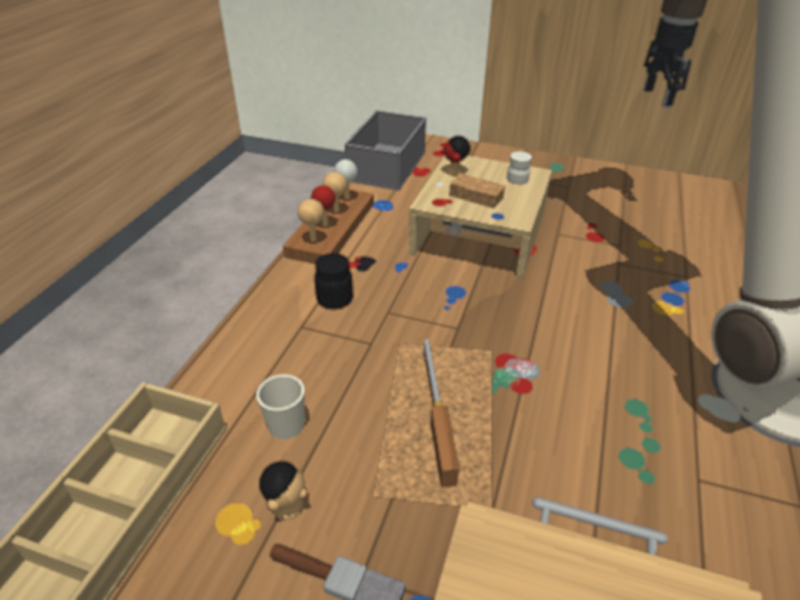

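The scene view shows the cabinet top with corners at about (180,275), (291,265), (296,337) and (168,350), and the rod on the mat from about (418,310) to (505,275). In the side view the open front faces the camera, with corners near (413,208) and (537,235). The rod tip is at (428,342) and the handle end at (450,480).

```bash
python3 - <<'E'
from h import *
S=lambda l:np.array(l,float)*0.7
print('cab side',onz('side',S([(449,152),(551,172),(537,235),(413,208)]),114).round())
print('cab scene',onz('scene',S([(180,275),(291,265),(296,337),(168,350)]),114).round())
print('mat side',onz('side',S([(400,346),(491,350),(492,503),(375,497)]),3).round())
print('mat scene',onz('scene',S([(388,295),(500,265),(530,303),(413,330)]),3).round())
print('handle top side',onz('side',S([(438,407),(448,475)]),47).round(), 'rod front',onz('side',S([(428,342)]),39).round())
print('scene',onz('scene',S([(504,270),(466,287)]),47).round(),onz('scene',S([(418,309)]),39).round())
for n,px,z in (('paint side',(333,265),85),('cup',(282,385),75),('headb',(281,475),65)): print(n,onz('side',S([px]),z).round())
E
```

```text
cab side [[ 679. -422.  114.]
 [ 446. -405.  114.]
 [ 438. -149.  114.]
 [ 682. -163.  114.]]
cab scene [[ 457. -409.  114.]
 [ 467. -158.  114.]
 [ 727. -160.  114.]
 [ 721. -411.  114.]]
mat side [[619. 102.   3.]
 [469.  61.   3.]
 [407. 347.   3.]
 [559. 388.   3.]]
mat scene [[471.  61.   3.]
 [396. 360.   3.]
 [566. 383.   3.]
 [613.  94.   3.]]
handle top side [[513. 247.  47.]
 [469. 353.  47.]] rod front [[567. 113.  39.]]
scene [[483. 341.  47.]
 [534. 234.  47.]] [[586. 111.  39.]]
paint side [[772.  25.  85.]]
cup [[732. 303.  75.]]
headb [[668. 432.  65.]]
```

```bash
python3 - <<'E'
from h import *
im=arm.get_image('side')
cv2.imwrite('pics/eye0.png',cv2.resize(im[125:200,280:395],None,fx=6.9,fy=6.9,interpolation=cv2.INTER_CUBIC))
E
```

```text
(no output)
```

View pics/eye0.png

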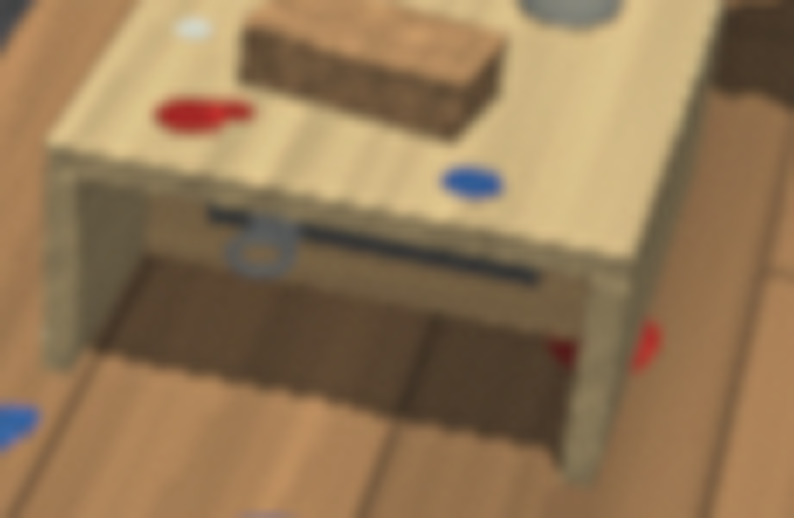

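Request:
drive_tool --pt "-1 -567 660 -60 -87" --pt "-1 -567 660 -60 -87" --pt "-1 -567 660 -60 -87" --pt "-1 -567 660 -60 -87" --pt "-1 -567 660 -60 -87" --pt "-1 -567 660 -60 -87" --pt "-1 -567 660 -60 -87" --pt "-1 -567 660 -60 -87" --pt "-1 -567 660 -60 -87" --pt "-1 -567 660 -60 -87" --pt "-1 -567 660 -60 -87" --pt "-1 -567 660 -60 -87"

```text
clock: 1.35
position: [425.6, 10.5, 272.9]
ee_rot: [0.828, -0.56, 0.0, -0.0]
contact_force: [1.5, -1.4, 0.0]
gripper_width: 85.5
grasp_force: 0.0
```

The crop shows the eye ring at (262,248), i.e. at about (317.6,160.5) in the full side picture. It sits left of the middle of the dark slot in the drawer front. The cheek feet are at about (62,365) and (580,475).

Request:
drive_tool --pt "-1 -50 -40 0 0" --pt "-1 -90 -70 0 0" --pt "-1 -130 -100 0 0" --pt "-1 -170 -130 0 0" --pt "-1 -205 -160 0 0" --pt "-1 -213 -166 0 0" --pt "-1 -213 -166 0 0" --pt "-1 -213 -166 0 0"

```text
clock: 2.15
position: [500.4, 267.8, 271.8]
ee_rot: [0.828, -0.56, -0.0, 0.001]
contact_force: [-0.4, -0.8, 0.5]
gripper_width: 85.6
grasp_force: 0.0
```

```bash
python3 - <<'E'
from h import *
s=arm.read_state();print(s['position'],s['ee_rot'],s['contact_force'])
im=arm.get_image('wrist');cv2.imwrite('pics/w0.png',im)
p,Rc,o=pose('wrist',s);print(o,Rc[:,2],p['fov_y'])
print('eye',onz('side',[(317.6,160.5)],35))
F=lambda u,v:(280+u/6.9-.4,125+v/6.9-.4)
print('feet',onz('side',[F(62,365),F(580,475)],0),'lip top',onz('side',[F(52,150),F(632,262)],114))
print('slot ends',onz('side',[F(210,213),F(538,278)],35))
E
```

```text
[500.43685791 267.79553158 271.84380266] [ 8.28203565e-01 -5.60426624e-01 -2.69034607e-04  8.84472103e-04] [-0.44136193 -0.80731932  0.51032196]
[532.13303345 188.7554533  415.67993463] [-0.12288408  0.30147402 -0.94552256] 69.75456268303218
eye [[ 613.74590749 -234.9744583    35.        ]]
feet [[ 6.83574590e+02 -1.69628228e+02  1.13686838e-13]
 [ 4.57958404e+02 -1.66059449e+02 -1.13686838e-13]] lip top [[ 686.40307614 -157.23344091  114.        ]
 [ 451.19711477 -153.86188222  114.        ]]
slot ends [[ 642.60946823 -254.32592391   35.        ]
 [ 495.59842273 -251.6466033    35.        ]]
```

View pics/w0.png

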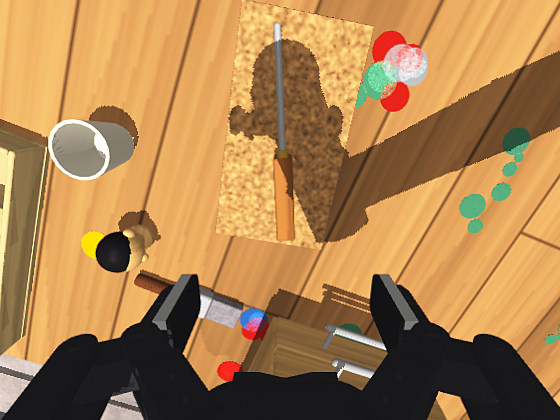

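The wrist view shows the rod on the mat. The tip is at (277,25), the handle front at (282,152) and the handle back at (286,240).

```bash
python3 - <<'E'
from h import *
s=arm.read_state()
im=cv2.imread('pics/w0.png')
hsv=cv2.cvtColor(im,cv2.COLOR_BGR2HSV)
print('handle',hsv[200,284],'mat lit',hsv[180,240],'shadow',hsv[200,310],'rod',hsv[90,280])
print([tuple(hsv[200,x]) for x in range(266,302,3)])
print([tuple(hsv[90,x]) for x in range(268,294,2)])
a=onz('wrist',[(283.5,152),(286,240)],47,s);t=onz('wrist',[(277,25),(282.5,148)],39,s)
print(a,t)
E
```

```text
handle [ 15 178 235] mat lit [ 19 134 245] shadow [ 15 152 111] rod [ 10   6 123]
[(np.uint8(17), np.uint8(147), np.uint8(233)), (np.uint8(19), np.uint8(134), np.uint8(248)), (np.uint8(21), np.uint8(125), np.uint8(253)), (np.uint8(14), np.uint8(176), np.uint8(206)), (np.uint8(15), np.uint8(176), np.uint8(238)), (np.uint8(15), np.uint8(175), np.uint8(237)), (np.uint8(15), np.uint8(178), np.uint8(235)), (np.uint8(14), np.uint8(179), np.uint8(218)), (np.uint8(13), np.uint8(181), np.uint8(200)), (np.uint8(14), np.uint8(168), np.uint8(144)), (np.uint8(17), np.uint8(142), np.uint8(244)), (np.uint8(14), np.uint8(153), np.uint8(107))]
[(np.uint8(14), np.uint8(152), np.uint8(138)), (np.uint8(15), np.uint8(156), np.uint8(159)), (np.uint8(14), np.uint8(153), np.uint8(145)), (np.uint8(15), np.uint8(158), np.uint8(118)), (np.uint8(13), np.uint8(60), np.uint8(106)), (np.uint8(30), np.uint8(2), np.uint8(109)), (np.uint8(10), np.uint8(6), np.uint8(123)), (np.uint8(108), np.uint8(12), np.uint8(108)), (np.uint8(15), np.uint8(166), np.uint8(115)), (np.uint8(15), np.uint8(151), np.uint8(127)), (np.uint8(15), np.uint8(156), np.uint8(150)), (np.uint8(14), np.uint8(151), np.uint8(115)), (np.uint8(15), np.uint8(154), np.uint8(96))]
[[515.32618255 232.65487977  47.        ]
 [469.31317782 339.2629802   47.        ]] [[572.39270833 108.53766083  39.        ]
 [517.90906026 229.55323166  39.        ]]
```

```bash
python3 - <<'E'
from h import *
s=arm.read_state()
im=cv2.imread('pics/w0.png')
hsv=cv2.cvtColor(im,cv2.COLOR_BGR2HSV)
m=np.zeros(im.shape[:2],bool); m[10:160,262:302]=hsv[10:160,262:302,1]<80
m=cv2.morphologyEx(m.astype(np.uint8),cv2.MORPH_OPEN,np.ones((3,3)))
v,u=np.nonzero(m);print(len(u),v.min(),v.max())
P=onz('wrist',np.c_[u,v],39,s)[:,:2]
vx,vy,x0,y0=cv2.fitLine(P.astype(np.float32),cv2.DIST_HUBER,0,.01,.01).ravel()
if vy>0:vx,vy=-vx,-vy
d=np.array([vx,vy]);c=np.array([x0,y0]);q=(P-c)@d
tip=c+d*q.max();fr=c+d*q.min();print('ang',np.degrees(np.arctan2(vy,vx)),'tip',tip,'front',fr,np.linalg.norm(tip-fr))
print('origin from tip',tip-176*d,'from front',fr-30*d)
h=((hsv[:,:,1]>165)&(hsv[:,:,2]>190)).astype(np.uint8);h[:145]=0;h[255:]=0;h[:,:265]=0;h[:,305:]=0
h=cv2.morphologyEx(h,cv2.MORPH_OPEN,np.ones((3,3)))
v,u=np.nonzero(h);P=onz('wrist',np.c_[u,v],47,s)[:,:2]
q=(P-c)@d;w=(P-c)@[-vy,vx];print('handle',np.percentile(q,[.5,99.5]),np.percentile(w,[1,50,99]),'origin',c+d*(np.percentile(q,[.5,99.5]).mean()+25))
print(c+d*(np.percentile(q,99.5)-30))
T=R.from_quat(s['ee_rot']).as_matrix();print(T.round(4))
E
```

```text
868 23 149
ang -66.123535 tip [573.36475774 106.7844935 ] front [518.32079801 231.13615044] 135.98960286197527
origin from tip [502.12595006 267.72246653] from front [506.1778203 258.56876  ]
handle [-190.60290899  -85.22207534] [-10.27109136   2.6156103   11.24110472] origin [501.82750933 268.39669251]
[500.89266873 270.50862227]
[[ 3.711e-01 -9.286e-01 -9.000e-04]
 [-9.286e-01 -3.711e-01 -8.000e-04]
 [ 4.000e-04  1.100e-03 -1.000e+00]]
```

Request:
drive_tool --pt "-1 0.7 -1.5 45 -2" --pt "-1 0.7 -1.5 90 -2" --pt "-1 0.7 -1.5 135 -2" --pt "-1 0.7 -1.5 180 -2" --pt "-1 0.7 -1.5 215 -2" --pt "-1 0.7 -1.5 240 -2" --pt "-1 0.7 -1.5 255 -2" --pt "-1 0.7 -1.5 260 -2" --pt "-1 0.7 -1.5 260 -2"

```text
clock: 3.1
position: [502.5, 266.8, 12.7]
ee_rot: [0.837, -0.547, -0.0, 0.0]
contact_force: [0.1, -0.9, 0.8]
gripper_width: 85.6
grasp_force: 0.0
```

Request:
drive_tool --pt "1 0 0 0 0" --pt "1 0 0 0 0" --pt "1 0 0 0 0" --pt "1 0 0 0 0" --pt "1 0 0 0 0" --pt "1 0 0 0 0" --pt "1 0 0 0 0" --pt "1 0 0 0 0" --pt "1 0 0 0 0" --pt "1 0 0 0 0"

```text
clock: 4.1
position: [502.8, 268.1, 13.3]
ee_rot: [0.838, -0.546, 0.0, -0.0]
contact_force: [-1.5, 0.7, 5.8]
gripper_width: 23.5
grasp_force: 60.0
```

Request:
drive_tool --pt "1 0 0 -5 0" --pt "1 0 0 -25 0" --pt "1 0 0 -60 0" --pt "1 0 0 -95 0" --pt "1 0 0 -117 0" --pt "1 40 -5 -117 5" --pt "1 80 -10 -117 10" --pt "1 120 -15 -117 15" --pt "1 160 -21 -117 20" --pt "1 195 -26 -117 24.7" --pt "1 207 -28 -117 24.7" --pt "1 207 -28 -117 24.7"

```text
clock: 5.3
position: [611.7, 87.9, 128.5]
ee_rot: [-0.701, 0.714, 0.001, -0.001]
contact_force: [-1.5, 0.7, -2.2]
gripper_width: 23.4
grasp_force: 59.2
```

Request:
drive_tool --pt "1 0 0 20 0" --pt "1 0 0 45 0" --pt "1 0 0 65 0" --pt "1 0 0 75 0" --pt "1 0 0 75 0" --pt "1 0 0 75 0"

```text
clock: 5.9
position: [612.0, 90.4, 55.2]
ee_rot: [-0.702, 0.712, -0.0, 0.0]
contact_force: [0.7, 0.2, -1.9]
gripper_width: 22.9
grasp_force: 59.2
```

```bash
python3 - <<'E'
from h import *
s=arm.read_state();M=R.from_quat(s['ee_rot']).as_matrix();print(s['position'],s['contact_force'],np.degrees(np.arctan2(M[1,0],M[0,0])),s['gripper_width'],s['wrist_torque'])
print('tip pred',s['position']+172*M[:,0]-[0,0,4.3])
im=arm.get_image('side');cv2.imwrite('pics/side1.png',cv2.resize(im[120:270,240:440],None,fx=4,fy=4,interpolation=cv2.INTER_CUBIC))
t=s['position']+172*M[:,0]-[0,0,4.3];print((proj('side',[t,t+[0,0,30]])-[240,120])*4)
w=arm.get_image('wrist');cv2.imwrite('pics/w1.png',w);print(proj('wrist',[t,t+[0,0,30]],s))
E
```

```text
[612.00405395  90.36450025  55.24565058] [ 0.74461031  0.15771822 -1.93728164] -90.82394295085659 22.890905786243714 [ 0.03656012 -0.03240469  0.01332467]
tip pred [609.53069023 -81.61771451  50.92903288]
[[260.85093353 261.15182097]
 [262.94232534 224.86105301]]
[[ 285.12828716 -130.38385824]
 [ 285.09691162 -208.39207761]]
```

View pics/side1.png

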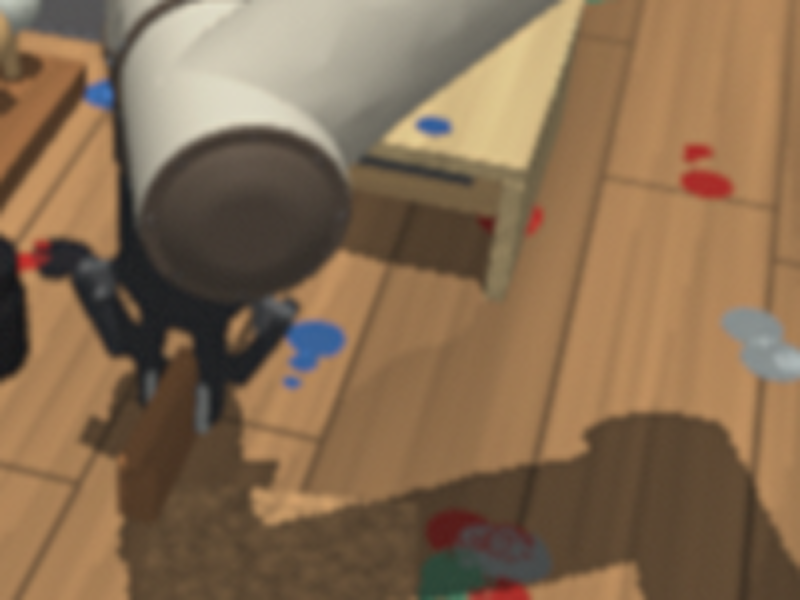

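View pics/w1.png

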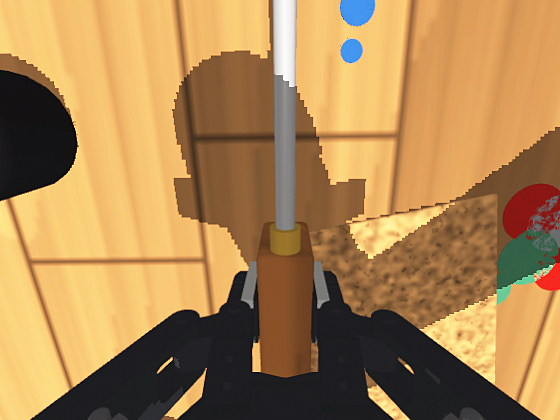

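Side view: the arm hides the eye and the hook. Wrist view: the rod runs straight ahead at column 285, as predicted, with the handle front at about row 228.

```bash
python3 - <<'E'
from h import *
s=arm.read_state();M=R.from_quat(s['ee_rot']).as_matrix()
o=s['position']-[0,0,10.3]
print('front top',proj('wrist',[o+30*M[:,0]+[0,0,44],o+30*M[:,0]+[0,0,44]+12*M[:,1],o+30*M[:,0]+[0,0,44]-12*M[:,1]],s))
im=cv2.imread('pics/eye0.png');hsv=cv2.cvtColor(im,cv2.COLOR_BGR2HSV)
sub=hsv[215:290,215:310]
m=(sub[:,:,1]<75).astype(np.uint8)
v,u=np.nonzero(m);v+=215;u+=215
print(len(u),u.min(),u.max(),v.min(),v.max())
F=lambda u,v:(280+(u+.5)/6.9-.5,125+(v+.5)/6.9-.5)
P=onz('side',np.c_[F(u,v)],35)
print(P.min(0),P.max(0),P.mean(0))
for r in range(0,75,5): print(''.join('#' if x else '.' for x in m[r,::3]))
E
```

```text
front top [[284.90191323 254.54682887]
 [314.5003668  254.54218061]
 [255.3047649  254.54035158]]
4274 215 309 215 280
[ 596.07003004 -264.2590051    35.        ] [ 640.20905273 -209.85275112   35.        ] [ 614.11361499 -238.74891055   35.        ]
#########################.......
###############################.
......##########################
.......#########################
.......#########################
.....###########################
....#########################...
...########.........########....
...########..........#######....
....#########....###########....
.....######################.....
......###################.......
........###############.........
...............#................
................................
```

Request:
drive_tool --pt "1 15 -1 0 0" --pt "1 30 -2 0 0" --pt "1 45 -3 0 0" --pt "1 60 -4 0 0" --pt "1 75 -5 0 0" --pt "1 90 -6.4 0 0" --pt "1 105 -6.4 0 0" --pt "1 120 -6.4 0 0" --pt "1 135 -6.4 0 0" --pt "1 145 -6.4 0 0" --pt "1 149.8 -6.4 0 0" --pt "1 149.8 -6.4 0 0"

```text
clock: 7.2
position: [615.6, -60.9, 54.6]
ee_rot: [-0.701, 0.713, 0.0, 0.0]
contact_force: [0.2, 0.9, -2.5]
gripper_width: 23.4
grasp_force: 59.2
```

```bash
python3 - <<'E'
from h import *
s=arm.read_state();M=R.from_quat(s['ee_rot']).as_matrix();print(s['position'],s['contact_force'])
print('tip pred',s['position']+172*M[:,0]-[0,0,4.3])
E
```

```text
[615.64426372 -60.87407382  54.57561713] [ 0.225744    0.86711553 -2.53101921]
tip pred [ 612.78850486 -232.85036458   50.26797254]
```

Request:
drive_tool --pt "1 0 0 3 0" --pt "1 0 0 6 0" --pt "1 0 0 9 0" --pt "1 0 0 11 0" --pt "1 0 0 12 0" --pt "1 0 0 13 0" --pt "1 0 0 13 0"

```text
clock: 7.9
position: [615.6, -60.2, 41.5]
ee_rot: [-0.702, 0.713, 0.0, -0.0]
contact_force: [0.1, 0.3, -1.9]
gripper_width: 23.4
grasp_force: 59.2
```

Request:
drive_tool --pt "1 0 0 1 0" --pt "1 0 0 2 0" --pt "1 0 0 3 0" --pt "1 0 0 3 0"

```text
clock: 8.3
position: [615.6, -60.3, 38.4]
ee_rot: [-0.701, 0.713, 0.0, -0.0]
contact_force: [-0.3, 0.0, -2.8]
gripper_width: 23.4
grasp_force: 59.2
```

Request:
drive_tool --pt "1 0 0 1 0" --pt "1 0 0 2 0" --pt "1 0 0 3 0" --pt "1 0 0 4 0" --pt "1 0 0 4 0"

```text
clock: 8.8
position: [615.6, -60.2, 34.4]
ee_rot: [-0.702, 0.713, 0.0, -0.0]
contact_force: [0.1, -0.2, -1.0]
gripper_width: 23.5
grasp_force: 59.2
```

Request:
drive_tool --pt "1 0 0 2 0" --pt "1 0 0 4 0" --pt "1 0 0 6 0" --pt "1 0 0 8 0" --pt "1 0 0 9 0" --pt "1 0 0 9 0"

```text
clock: 9.4
position: [615.6, -60.3, 25.3]
ee_rot: [-0.702, 0.713, 0.0, -0.0]
contact_force: [-0.7, 0.5, -2.6]
gripper_width: 23.6
grasp_force: 59.2
```

Request:
drive_tool --pt "1 0 1 0 0" --pt "1 0 2 0 0" --pt "1 0 3 0 0" --pt "1 0 4 0 0" --pt "1 0 5 0 0" --pt "1 0 5 0 0"

```text
clock: 10.0
position: [610.6, -60.1, 25.7]
ee_rot: [-0.702, 0.713, -0.0, 0.0]
contact_force: [-0.0, 1.6, -1.7]
gripper_width: 23.3
grasp_force: 59.1
```

Request:
drive_tool --pt "1 0 1 0 0" --pt "1 0 2 0 0" --pt "1 0 2 0 0"

```text
clock: 10.3
position: [609.6, -60.1, 25.9]
ee_rot: [-0.702, 0.712, -0.001, 0.001]
contact_force: [2.8, 0.4, -2.9]
gripper_width: 23.4
grasp_force: 59.2
```

Request:
drive_tool --pt "1 0 1 0 0" --pt "1 0 2 0 0" --pt "1 0 2 0 0"

```text
clock: 10.6
position: [608.4, -60.0, 26.2]
ee_rot: [-0.702, 0.712, -0.001, 0.001]
contact_force: [6.0, -1.9, -3.5]
gripper_width: 23.1
grasp_force: 59.6
```

Request:
drive_tool --pt "1 0 -2 0 0" --pt "1 0 -4 0 0" --pt "1 0 -6 0 0" --pt "1 0 -8 0 0" --pt "1 0 -10 0 0" --pt "1 0 -11 0 0" --pt "1 0 -12 0 0" --pt "1 0 -12 0 0"

```text
clock: 11.4
position: [618.6, -60.3, 25.5]
ee_rot: [-0.701, 0.713, 0.0, -0.0]
contact_force: [0.4, -0.8, -2.1]
gripper_width: 23.4
grasp_force: 59.2
```

Request:
drive_tool --pt "1 0 -1 0 0" --pt "1 0 -2 0 0" --pt "1 0 -2 0 0"

```text
clock: 11.7
position: [620.9, -60.3, 25.6]
ee_rot: [-0.701, 0.713, -0.0, 0.0]
contact_force: [0.5, -0.2, -1.3]
gripper_width: 23.4
grasp_force: 59.2
```

Request:
drive_tool --pt "1 0 -1 0 0" --pt "1 0 -2 0 0" --pt "1 0 -3 0 0" --pt "1 0 -3 0 0"

```text
clock: 12.1
position: [623.1, -60.4, 25.4]
ee_rot: [-0.701, 0.713, 0.001, -0.0]
contact_force: [-1.6, -0.6, -1.3]
gripper_width: 23.3
grasp_force: 59.3
```

Request:
drive_tool --pt "1 0 3 0 0" --pt "1 0 6 0 0" --pt "1 0 7 0 0" --pt "1 -1 7 0 0" --pt "1 -2 7 0 0" --pt "1 -3 7 0 0" --pt "1 -4 7 0 0" --pt "1 -5 7 0 0" --pt "1 -6 7 0 0" --pt "1 -7 7 0 0" --pt "1 -8 7 0 0" --pt "1 -9 7 0 0"

```text
clock: 13.3
position: [616.8, -51.8, 25.6]
ee_rot: [-0.701, 0.713, -0.0, -0.0]
contact_force: [0.8, -4.3, -3.3]
gripper_width: 23.1
grasp_force: 59.2
```

Request:
drive_tool --pt "1 -1 0 0 0" --pt "1 -2 0 0 0" --pt "1 -3 0 0 0" --pt "1 -5 0 0 0" --pt "1 -7 0 0 0"

```text
clock: 13.8
position: [616.9, -44.1, 25.6]
ee_rot: [-0.701, 0.713, 0.0, -0.0]
contact_force: [0.1, -5.3, -2.4]
gripper_width: 23.4
grasp_force: 59.2
```

Request:
drive_tool --pt "1 -4 0 0 0" --pt "1 -9 0 0 0" --pt "1 -14 0 0 0" --pt "1 -19 0 0 0" --pt "1 -24 0 0 0" --pt "1 -29 0 0 0" --pt "1 -34 0 0 0" --pt "1 -39 0 0 0" --pt "1 -44 0 0 0" --pt "1 -49 0 0 0" --pt "1 -53 0 0 0" --pt "1 -55 0 0 0"

```text
clock: 15.0
position: [617.8, 11.3, 25.6]
ee_rot: [-0.702, 0.713, 0.0, 0.0]
contact_force: [0.7, -3.9, -2.8]
gripper_width: 23.4
grasp_force: 59.2
```

Request:
drive_tool --pt "1 -4 0 0 0" --pt "1 -9 0 0 0" --pt "1 -14 0 0 0" --pt "1 -19 0 0 0" --pt "1 -24 0 0 0" --pt "1 -29 0 0 0" --pt "1 -34 0 0 0" --pt "1 -39 0 0 0" --pt "1 -44 0 0 0" --pt "1 -49 0 0 0" --pt "1 -53 0 0 0" --pt "1 -55 0 0 0"

```text
clock: 16.2
position: [618.7, 66.2, 25.6]
ee_rot: [-0.702, 0.713, -0.0, 0.0]
contact_force: [2.3, -5.0, -2.4]
gripper_width: 23.4
grasp_force: 59.2
```

Request:
drive_tool --pt "1 -2 0 0 0" --pt "1 -4 0 0 0" --pt "1 -6 0 0 0" --pt "1 -8 0 0 0" --pt "1 -10 0 0 0" --pt "1 -12 0 0 0" --pt "1 -13 0 0 0" --pt "1 -14 0 0 0"

```text
clock: 17.0
position: [618.9, 79.8, 25.6]
ee_rot: [-0.702, 0.713, -0.0, 0.0]
contact_force: [1.4, -3.8, -2.8]
gripper_width: 23.2
grasp_force: 59.3
```

Request:
drive_tool --pt "1 -1 0 0 0" --pt "1 -2 0 0 0" --pt "1 -3 0 0 0"

```text
clock: 17.3
position: [618.4, 81.0, 25.3]
ee_rot: [-0.702, 0.712, -0.0, -0.002]
contact_force: [2.7, -12.1, -3.5]
gripper_width: 23.4
grasp_force: 59.2
```

Request:
drive_tool --pt "1 -0.5 0 0 0" --pt "1 -0.5 0 0 0"

```text
clock: 17.5
position: [618.4, 81.0, 25.2]
ee_rot: [-0.702, 0.712, -0.0, -0.002]
contact_force: [3.0, -11.8, -4.2]
gripper_width: 23.5
grasp_force: 59.3
```

Request:
drive_tool --pt "1 2 0 0 0" --pt "1 4 0 0 0" --pt "1 6 0 0 0" --pt "1 8 0 0 0" --pt "1 8 0 0 0" --pt "1 8 0 0 0"

```text
clock: 18.1
position: [618.8, 75.5, 25.6]
ee_rot: [-0.702, 0.713, 0.0, 0.0]
contact_force: [0.0, 0.9, -2.2]
gripper_width: 22.9
grasp_force: 59.2
```

Request:
drive_tool --pt "1 0 0 -2 0" --pt "1 0 0 -4 0" --pt "1 0 0 -6 0" --pt "1 0 0 -8 0" --pt "1 0 0 -10 0" --pt "1 0 0 -12 0"

```text
clock: 18.7
position: [618.8, 75.2, 37.8]
ee_rot: [-0.702, 0.713, -0.0, 0.0]
contact_force: [0.7, 0.4, -1.5]
gripper_width: 23.7
grasp_force: 59.2
```

Request:
drive_tool --pt "1 0 0 -4 0" --pt "1 0 0 -10 0" --pt "1 0 0 -30 0" --pt "1 0 0 -60 0" --pt "1 0 0 -90 0" --pt "1 -35 20 -100 -4" --pt "1 -70 45 -100 -8" --pt "1 -105 70 -100 -14" --pt "1 -145 95 -100 -20" --pt "1 -180 115 -100 -24.6" --pt "1 -191 119 -100 -24.6" --pt "1 -191 119 -100 -24.6"

```text
clock: 19.9
position: [502.4, 269.8, 138.2]
ee_rot: [0.838, -0.546, 0.0, -0.001]
contact_force: [-0.3, -0.2, -1.7]
gripper_width: 23.4
grasp_force: 59.3
```

Request:
drive_tool --pt "1 0 0 0 0" --pt "1 0 0 0 0"

```text
clock: 20.1
position: [503.3, 267.0, 137.6]
ee_rot: [0.837, -0.548, -0.0, 0.0]
contact_force: [-0.8, -0.2, -2.2]
gripper_width: 23.2
grasp_force: 59.3
```

Lower to TCP z ≈ 13.5.

Request:
drive_tool --pt "1 0 0 35 0" --pt "1 0 0 70 0" --pt "1 0 0 95 0" --pt "1 0 0 110 0" --pt "1 0 0 117 0" --pt "1 0 0 120 0" --pt "1 0 0 122 0" --pt "1 0 0 123 0" --pt "1 0 0 124 0" --pt "1 0 0 124 0"

```text
clock: 21.1
position: [503.0, 268.3, 14.1]
ee_rot: [0.837, -0.547, 0.0, -0.0]
contact_force: [-0.3, 0.8, -1.3]
gripper_width: 23.4
grasp_force: 59.4
```

Request:
drive_tool --pt "1 0 0 0.5 0" --pt "1 0 0 1 0" --pt "1 0 0 1 0"

```text
clock: 21.4
position: [503.0, 268.3, 13.3]
ee_rot: [0.837, -0.547, 0.0, -0.0]
contact_force: [-1.0, -0.6, 3.9]
gripper_width: 23.2
grasp_force: 60.1
```

Contact with the mat; release and retreat upward.

Request:
drive_tool --pt "0.5 0 0 0 0" --pt "0 0 0 0 0" --pt "-0.5 0 0 0 0" --pt "-1 0 0 0 0" --pt "-1 0 0 0 0" --pt "-1 0 0 0 0" --pt "-1 0 0 0 0" --pt "-1 0 0 0 0"

```text
clock: 22.2
position: [502.9, 268.1, 12.6]
ee_rot: [0.837, -0.547, 0.0, -0.0]
contact_force: [0.0, 0.1, 0.2]
gripper_width: 85.4
grasp_force: 0.0
```

Request:
drive_tool --pt "-1 0 0 -20 0" --pt "-1 0 0 -50 0" --pt "-1 0 0 -90 0" --pt "-1 0 0 -140 0" --pt "-1 0 0 -190 0" --pt "-1 0 0 -240 0" --pt "-1 0 0 -260 0" --pt "-1 -40 10 -260 0" --pt "-1 -80 20 -260 0" --pt "-1 -100 30 -260 0" --pt "-1 -100 30 -260 0" --pt "-1 -100 30 -260 0"

```text
clock: 23.4
position: [434.9, 347.7, 272.6]
ee_rot: [0.838, -0.546, 0.0, 0.0]
contact_force: [0.3, 0.3, -0.4]
gripper_width: 85.6
grasp_force: 0.0
```

```bash
python3 - <<'E'
from h import *
a=cv2.resize(arm.get_image('scene')[150:300,80:400],(800,375));cv2.imwrite('pics/end_a.png',a)
b=cv2.resize(arm.get_image('side')[80:370,180:400],(443,584));w=cv2.resize(arm.get_image('wrist'),(350,262))
c=np.zeros((600,800,3),np.uint8);c[:584,:443]=b;c[:262,450:]=w;a2=cv2.resize(a,(350,164));c[300:464,450:]=a2
cv2.imwrite('pics/end.png',c)
print(arm.read_state()['clock'])
E
```

```text
23.55
```

View pics/end.png

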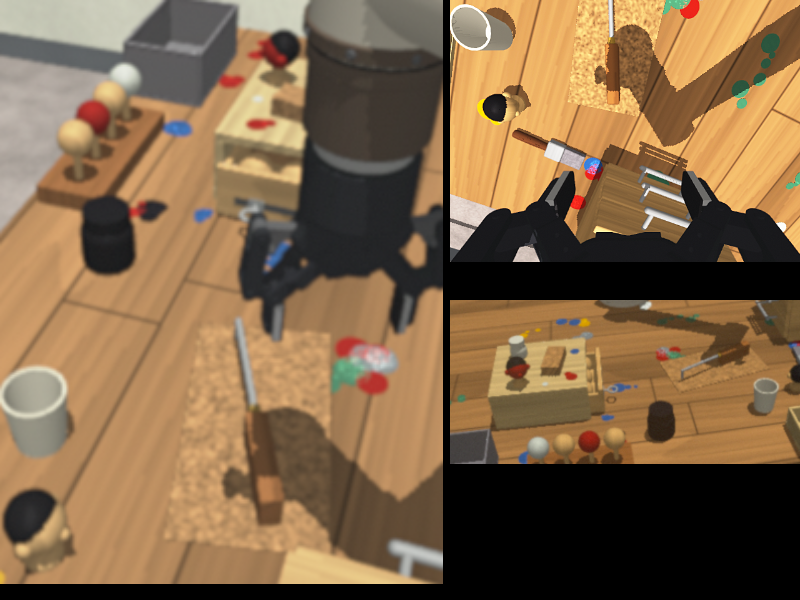

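The composite shows the drawer panel standing out in front of the cabinet, and the rod flat on the mat. The arm partly hides the eye at about (250,212). I'll clear the view to check that the drawer is out to its stop.

Request:
drive_tool --pt "-1 35 28 0 0" --pt "-1 70 56 0 0" --pt "-1 105 84 0 0" --pt "-1 140 112 0 0" --pt "-1 175 140 0 0" --pt "-1 210 168 0 0" --pt "-1 233 185 0 0" --pt "-1 233 185 0 0" --pt "-1 233 185 0 0"

```text
clock: 24.45
position: [359.7, 59.0, 273.0]
ee_rot: [0.837, -0.548, 0.0, -0.001]
contact_force: [-0.4, 0.2, -0.8]
gripper_width: 85.2
grasp_force: 0.0
```

```bash
python3 - <<'E'
from h import *
im=arm.get_image('side');cv2.imwrite('pics/side2.png',cv2.resize(im[120:220,270:400],None,fx=6,fy=6,interpolation=cv2.INTER_CUBIC))
for d in (.13,.135,.14):
    y=-155.6-100+0+1000*d
    P=[[613.7,y-0+100-74-.7,35]]
    y0=-155.6-74-.7+1000*d; c=.0145
    Q=[[613.7+2,y0,35],[568.8+102.5,y0-26-1.5+.7,86],[568.8-102.5+2,y0-26+1.5+.7,86]]
    print(d,((proj('side',Q)-[270,120])*6).round(1).tolist())
E
```

```text
0.13 [[207.9, 394.1], [112.9, 248.6], [548.7, 336.7]]
0.135 [[204.9, 400.2], [109.6, 254.2], [546.8, 342.9]]
0.14 [[201.9, 406.4], [106.3, 259.9], [544.8, 349.1]]
```

View pics/side2.png

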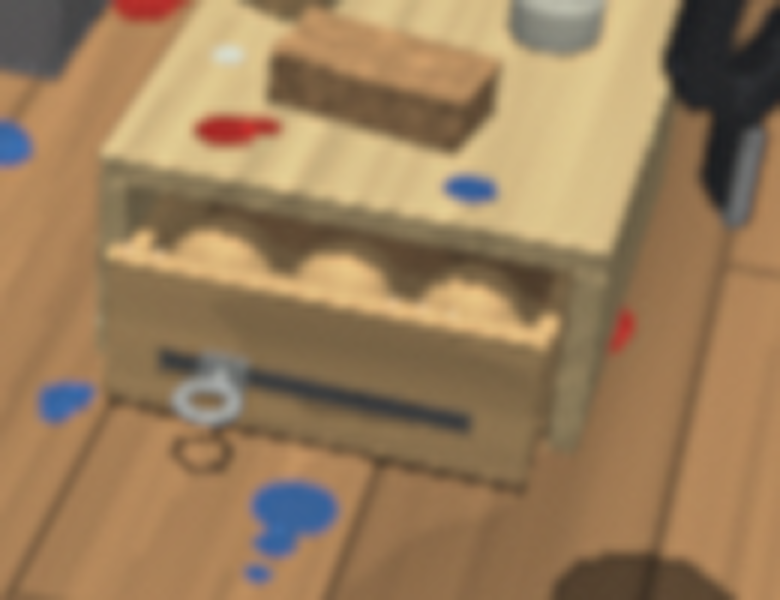

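The view shows the drawer out, with panel corners at (110,256) and (550,348) and the ring at (207,399). That fits full travel within measuring error, and the drawer stood still against a 12 N pull. The heads and jars are where they were.

```bash
python3 -c "
from bench import arm
print(arm.job_done())"
```

```text
the job is handed in; nothing more can be done
None
```

The drawer is out against its stop, the rod is unhooked and flat on the cork mat, and the job was handed in after about 25 s of robot time. The pull force never read above about 12 N.

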